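# Air the stuck dial box

## Robot

A 6-joint arm with a two-finger parallel gripper is mounted at the origin on the work surface. World frame = base frame: x ahead of the robot, y to its left, z up, the work surface at z = 0. Lengths are in m, angles in rad, forces in N, time in s.
With the tool pointing down it reaches from about 0.35 to 0.775 m from the base axis. Payload 7.3 kg.
Tool frame: the origin (TCP) lies at the very end of the fingers, on their centre line; the grasp point (between the pads) lies 19 mm behind it; x points along the fingers, y is the direction in which the jaws open and shut, and the axes are right-handed (so a half turn about x gives the same grasp; the last joint's range is limited). The gripper opens to 92 mm and grips with 3 to 60 N. Pads are 19 mm wide; open, the fingers measure 130 mm over their backs; the gripper's body (75 mm by 190 mm) begins 47 mm behind the grasp point.
Start: joints at [-1.301, 0.342, 1.524, -0, 1.275, -0.146], TCP at [0.212, -0.48, 0.227] pointing down, gripper open.
Joint ranges: [-2.53, 2.53], [-0.77, 2.02], [0.04, 2.7], [-1, 4.14], [0.28, 2.66], [-3.11, 3.11]. Speed limits (rad/s): [2.57, 2.57, 3.14, 3.14, 3.14, 3.14].

## Interface

Orientations are given as [roll, pitch, yaw] about the fixed x, y, z axes, in that order (R = Rz(yaw) Ry(pitch) Rx(roll)).
In Python, from cell import robot gives the robot as it stands.
- The arm moves only by the tool play_rows, never from a script. Its argument "moves" is a list that holds one entry, the list of rows, each a list of 5 numbers: the shift along the tool's x, y, z in m, then the turn about the tool's x in degrees, then the opening, from -1 (shut) to 1 (fully open), so that 0 is half open. A call has exactly 10 rows; each row shifts and turns the pose as measured when the row begins, along the tool's axes as they then stand; what a row does not reach is not made up. A row lasts 1/10 s, in which the tool goes at most 50 mm and 8.59 degrees, less where a joint would pass 70% of its speed; a pose out of reach is approached as far as the arm can. A call with a gripper value outside its range is refused whole. The fingers move at their own pace and stop on an object; "grip_force" is the grip in N (left out, the last holds). Time passes only in rows, so rows that do not move let the fingers close, or fill a call up. It gives the time, the measured TCP pose, the force and the opening at its end, in the units of the state.
- robot.observe(): the state, without advancing time (a new reading comes with each control period).
- robot.read_camera(name): name is "side" or "top" or "wrist"; returns the picture (400x640x3 uint8, red, green, blue); there is no depth.
- robot.get_calibration(name): a dict with "mtx" (3x3 intrinsics, pixels), "view" (4x4, takes a point from world to camera coordinates). Camera axes: x right, y up, looking along -z (the intrinsics and any distortion apply to the point x, -y, -z); pixel columns grow to the right and rows downward; lengths in m; the calibration is good to about 2 mm. The wrist camera is an equidistant fisheye: a pixel r from the principal point sees the ray r / f radians off the axis. A picture is of the moment at which its call begins: read the wrist's pose just before it. get_calibration takes no time and is no camera call; for the wrist camera it gives the pose at the moment of the call.
- robot.hand_in(): hands the job in, once; it reports no verdict.
Trained networks look in the newest picture that a camera, given by its name, has taken for a name from the list of things; names that differ only in an ending like _2 or _b are one class to them, and where a whole thing is asked for, a point or a joint stands for the part that bears it (a point fixed in the world has none). Each returns a list of dicts, best first, with "score" (0 to 1); they miss things now and then, are a little off and sometimes report something else, mostly with a low value. They report only what shows in the picture. A call takes as long as a camera call. They do not tell look-alikes from the thing itself.
- robot.spot_in(camera, label): "point" ([column, row] in pixels, amid what is visible of it).
The state is a dict: "time": time; "qpos": joint angles; "qvel": joint speeds; "joint_efforts": joint torques, N m; "tool_pos": TCP position; "tool_rot": TCP orientation; "contact_force": force on the tool from outside, world axes, zero at the start; "torque": the same for the moment, N m; "opening": finger opening in m.
Only numpy, scipy, OpenCV 4.12 (cv2) and the standard library are available. Lean on these libraries where they do the work, as an engineer would, in place of code of your own. Each camera call takes 0.05 s, during which the arm holds its last target.

## Task

The brass aneroid has been left standing on the lid of the pine dial box: hang it by its carrying grip on the hook of the steel stand and let go of it, keeping it upright throughout. Then take the lid's handle, break the stuck lid free of its sticky seal without flinging it open, and hold it slightly open, about 25 mm at the front edge, so that the box airs. Finish while still holding the lid there by its handle with the aneroid hanging, and leave everything else on the bench where it is.

Things in the scene. Friction and masses are not known exactly. Their poses are not given: they have to be found in the camera images.
- aneroid_grip (a point): centre of the aneroid's carrying grip: a black rubber bar 14 mm thick (own x), 68 long (own y), 22 high, 133 mm above its foot. Below the bar an opening 56 wide and 46 mm high, through which the hook passes along own x from either side. Under that the brass drum, 72 across, 34 thick, foot 44 x 60 mm; 0.2 to 0.4 kg. Starts upright on the closed lid, turned up to 0.35 rad from the box
- hook_seat (a point): top of the hook's level bar (steel rod, 8 mm thick), 190 mm above the bench, where the grip should rest, lying across the bar; up to 40 mm either way along it will do. Own +x points along the bar to the post (16 mm thick, at x = +65 mm, no higher than the bar). The free end is at x = -55 mm; its last 13 mm rise by 11 mm. z up
- hook_stand: the steel hook stand, fixed to the bench; base plate 130 by 100 by 14 mm. Its origin is on the bench straight below hook_seat, same axes
- lid_handle (a point): handle of the lid: a black bar 14 mm thick (own x), 80 long (own y), 18 high, on two brass posts near its ends, clear underneath between them; origin at the bar's centre. With the lid closed it is 118 mm above the bench, 31 mm above the lid's top face and 150 mm from the hinge line (towards the box's own -x)
- lid_hinge (a point): middle of the lid's hinge line, on the rim of the box farthest from the robot, 75 mm above the bench, fixed. The hinge line runs along own y; own -x points across the box to its front edge, z up. The lacquered pine box is 170 (x) by 190 (y) by 75 mm high and fixed to the bench; its lid adds 12 mm
- lid (a joint): opening of the lid in rad, 0 closed, growing as the front edge (173 mm from the hinge) rises, a turn about lid_hinge's own +y; 25 mm open is 0.145 rad. The seal holds the lid against a pull of about 15 N at the handle, gives way in the first 6 mm of rise and is passed at 11 mm; beyond it only the lid's weight (2 to 3 N) pulls it down. Let go, it falls back onto the seal, 0.06 rad open
- bung: bystander, to be left alone: black rubber bung, tapered, 38 mm across, 34 mm high, standing; origin under its centre
- lens: bystander, to be left alone: smoked glass lens in a flat brass ring, 52 mm across, 8 mm thick, lying; origin under its centre
- weight: bystander, to be left alone: small brass weight, 40 mm across, 44 mm high; origin under its centre
- screwdriver: bystander, to be left alone: screwdriver lying on the bench, about 200 mm long; origin under its middle
- brush: bystander, to be left alone: dusting brush lying on the bench, about 200 mm long; origin under its middle
Not all that is in view belongs to the job. What is shaped like the hook_stand but pink or purple is not meant.

How it is judged:
On the way, in this order (a step that is already met when the one before it is completed fails the run):
1. the aneroid hangs by its grip on the hook, let go, at rest, the lid still shut (x of aneroid_grip in the frame of hook_seat between -0.045 and 0.045 m and y of aneroid_grip in the frame of hook_seat between -0.025 and 0.025 m and z of aneroid_grip in the frame of hook_seat between 0.003 and 0.022 m and angle between aneroid_grip's own z axis and vertical below 0.35 rad and contact force between aneroid and hook_stand above 1.2 N and contact force between the fingers and aneroid below 0.05 N and linear speed of aneroid below 0.06 m/s and value of joint lid below 0.03 rad), for 0.3 s.
2. the lid is broken free of its seal by its handle (value of joint lid above 0.075 rad and contact force between the fingers and lid above 0.8 N and distance between the grasp point and lid_handle below 0.06 m), for 0.1 s.
At the end, for the whole second after the job is handed in: the fingers hold the lid still by its handle (grasp within 60 mm of the bar's centre), 0.095 to 0.21 rad open (16 to 36 mm in front); the aneroid hangs free on the hook bar, at rest, its grip within 45 mm of the seat along the bar and 25 mm across, upright within 0.35 rad (value of joint lid between 0.095 and 0.21 rad and velocity of joint lid between -0.05 and 0.05 rad/s and contact force between the fingers and lid above 0.8 N and distance between the grasp point and lid_handle below 0.06 m and x of aneroid_grip in the frame of hook_seat between -0.045 and 0.045 m and y of aneroid_grip in the frame of hook_seat between -0.025 and 0.025 m and z of aneroid_grip in the frame of hook_seat between 0.003 and 0.022 m and angle between aneroid_grip's own z axis and vertical below 0.35 rad and contact force between aneroid and hook_stand above 1.2 N and contact force between the fingers and aneroid below 0.05 N and linear speed of aneroid below 0.06 m/s); the arm keeps its last pose, push and grip.
It fails at once if the lid is flung open (more than 0.4 rad, 70 mm at the front edge) (value of joint lid above 0.4 rad).
It fails at once if the aneroid is tipped over or dropped on its side (angle between aneroid_grip's own z axis and vertical above 0.9 rad).
It fails at once if a bystander is moved by more than 30 mm (distance of any of bung, lens, weight, screwdriver, brush from where it was at the start of the episode above 0.03 m).
It also fails if it takes over 48 s, if anything falls off the work surface, if the arm or the gripper's body presses on something with over 40 N, if the wrist force passes 120 N, or if a joint passes its speed limit or range.

## Working session

There is one attempt and no reset: what is moved stays moved. The work goes in short steps, Python scripts to look and compute and a tool call to move; the robot and the scene stay as the last step left them, time stands still between calls to the robot, and variables do not carry over. Pictures are saved under pics/ and viewed, and the job is handed in when it is done.

Besides the shell and the picture viewer there is one more tool, called by a JSON object that holds its "name" and its "arguments", one argument or row to a line. play_rows: Moves the arm, as the interface text tells. Its arguments: {"type":"object","properties":{"moves":{"type":"array"},"grip_force":{"type":"number"}},"required":["moves"]}

```bash
ls; mkdir -p pics
python3 - <<'E'
from cell import robot
import cv2,numpy as np
print(robot.observe())
for n in ["side","top","wrist"]:
    im=robot.read_camera(n); cv2.imwrite(f"pics/{n}0.png",im[:,:,::-1])
    c=robot.get_calibration(n); print(n,{k:np.round(np.array(v),4).tolist() if not isinstance(v,str) else v for k,v in c.items()})
    for l in ["aneroid_grip","hook_stand","lid_handle","lid","bung","lens","weight","screwdriver","brush"]:
        try: print(n,l,[(np.round(d['point']).tolist(),round(d['score'],2)) for d in robot.spot_in(n,l)])
        except Exception as e: print(l,e)
print(robot.observe()['time'])
E
```

```text
pics
{'time': 0.0, 'qpos': array([-1.30102409e+00,  3.42709571e-01,  1.52501748e+00, -4.33559997e-06,
        1.27537327e+00, -1.45983363e-01]), 'qvel': array([ 0.00153503, -0.00055788, -0.00073761,  0.00109195, -0.00107807,
        0.00191406]), 'joint_efforts': array([ 1.29920056e-03, -4.31239700e+01, -2.44216776e+01,  7.20106484e-02,
        5.58114436e-02, -1.31372199e-04]), 'tool_pos': array([ 0.21195704, -0.4798743 ,  0.22605162]), 'tool_rot': array([-1.71402985,  1.56928865,  1.84331967]), 'contact_force': array([0.22585588, 0.43833877, 0.60183436]), 'torque': array([ 0.04188725,  0.03389962, -0.03682007]), 'opening': 0.09187293032700865}
side {'mtx': [[362.1015, 0.0, 317.7765], [0.0, 362.1015, 202.7279], [0.0, 0.0, 1.0]], 'view': [[-0.9861, -0.1656, -0.0165, 0.4397], [0.0938, -0.6346, 0.7671, -0.1722], [-0.1375, 0.7549, 0.6413, -1.0507], [0.0, 0.0, 0.0, 1.0]]}
side aneroid_grip [([305.0, 190.0], 0.7), ([298.0, 172.0], 0.66)]
side hook_stand [([271.0, 290.0], 0.69), ([372.0, 193.0], 0.6), ([393.0, 331.0], 0.56)]
side lid_handle [([306.0, 188.0], 0.93)]
side lid [([307.0, 188.0
[... 595 characters left out ...]
6.0, 172.0], 0.19)]
top lid [([379.0, 176.0], 0.77)]
top bung [([318.0, 128.0], 0.7)]
top lens [([176.0, 192.0], 0.7), ([243.0, 173.0], 0.49)]
top weight [([316.0, 172.0], 0.62)]
top screwdriver [([176.0, 195.0], 0.87)]
top brush [([454.0, 178.0], 0.6), ([376.0, 174.0], 0.22)]
wrist {'mtx': [[309.7069, 0.0, 320.4583], [0.0, 309.7069, 198.1336], [0.0, 0.0, 1.0]], 'view': [[0.4037, -0.9149, 0.0009, -0.5258], [0.8785, 0.3873, -0.2798, 0.0345], [0.2557, 0.1138, 0.96, -0.3913], [0.0, 0.0, 0.0, 1.0]]}
wrist aneroid_grip []
wrist hook_stand [([173.0, 54.0], 0.59)]
wrist lid_handle []
wrist lid []
wrist bung [([351.0, 7.0], 0.64)]
wrist lens []
wrist weight []
wrist screwdriver []
wrist brush []
1.5
```

View pics/side0.png

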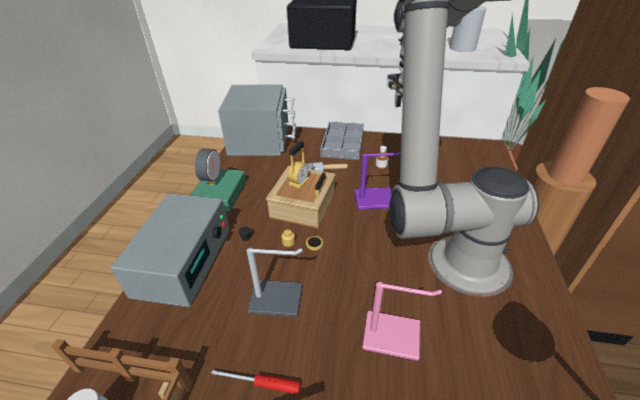

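View pics/top0.png

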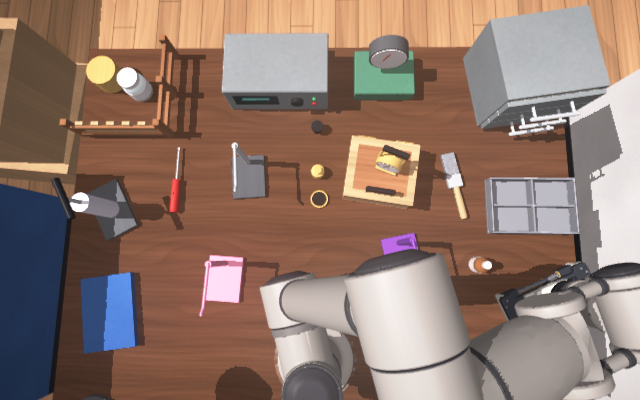

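View pics/wrist0.png

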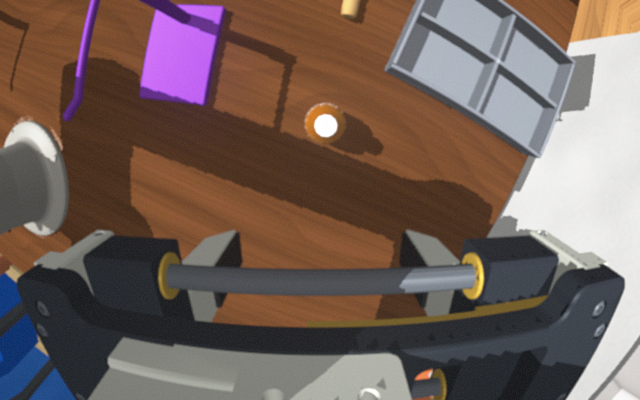

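Run:
```python
import cv2
a=cv2.imread('pics/top0.png');b=cv2.imread('pics/side0.png')
cv2.imwrite('pics/t1.png',cv2.resize(a[90:320,180:470],None,fx=2.6,fy=2.6,interpolation=cv2.INTER_CUBIC))
cv2.imwrite('pics/s1.png',cv2.resize(b[120:360,200:460],None,fx=2.5,fy=2.5,interpolation=cv2.INTER_CUBIC))
```

```text
(no output)
```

View pics/t1.png

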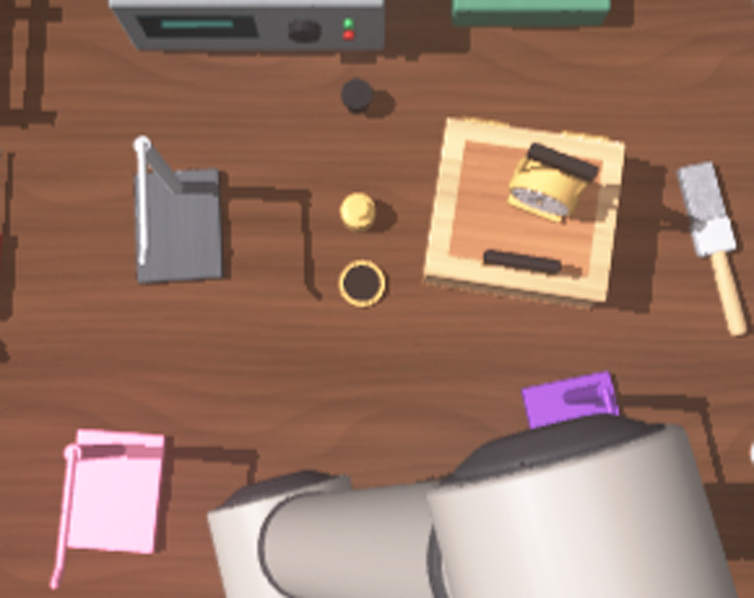

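View pics/s1.png

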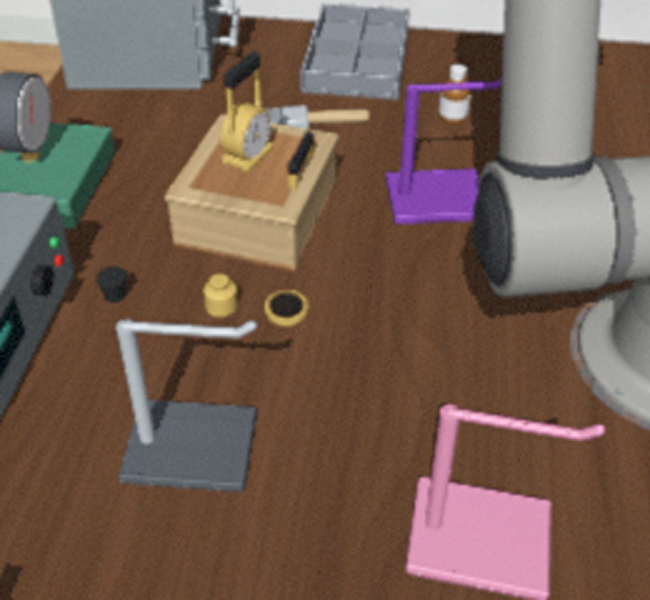

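The grey steel stand is at top (248,170) and side (275,285). The look-alikes are the pink stand at top (225,280) and the purple one at top (400,245). The brass aneroid is on the box at top (392,160). The grey dial on the green case at top (388,50) isn't brass, so I'm ruling it out. The lid handle is the black bar at top (381,190). Next I'll triangulate these.

```bash
cat > h.py <<'E'
from cell import robot
import numpy as np, cv2
from scipy.optimize import least_squares
def ray(cam,p,cal=None):
    c=cal or robot.get_calibration(cam); K=np.array(c['mtx']);V=np.array(c['view'])
    x=(p[0]-K[0,2])/K[0,0]; y=(p[1]-K[1,2])/K[1,1]
    if cam=='wrist':
        r=np.hypot(x,y); s=np.sin(r)/r if r>1e-9 else 1
        d=np.array([x*s,-y*s,-np.cos(r)])
    else: d=np.array([x,-y,-1.])
    d=V[:3,:3].T@d; return -V[:3,:3].T@V[:3,3], d/np.linalg.norm(d)
def tri(*obs):
    A=np.zeros((3,3));b=np.zeros(3)
    R=[ray(*o) for o in obs]
    for o,d in R:
        P=np.eye(3)-np.outer(d,d);A+=P;b+=P@o
    X=np.linalg.solve(A,b)
    return X,[round(float(np.linalg.norm(np.cross(X-o,d))),4) for o,d in R]
def atz(cam,p,z,cal=None):
    o,d=ray(cam,p,cal); return o+d*(z-o[2])/d[2]
def proj(cam,X,cal=None):
    c=cal or robot.get_calibration(cam);K=np.array(c['mtx']);V=np.array(c['view'])
    p=V[:3,:3]@np.array(X)+V[:3,3]; q=np.array([p[0],-p[1],-p[2]])
    if cam=='wrist':
        r=np.hypot(q[0],q[1]);th=np.arctan2(r,q[2]); q=np.array([q[0]/r*th,q[1]/r*th,1])
    else: q=q/q[2]
    return [K[0,0]*q[0]+K[0,2],K[1,1]*q[1]+K[1,2]]
E
cat > m.py <<'E'
from h import *
T=lambda u,v:(180+u/2.6,90+v/2.6); S=lambda u,v:(200+u/2.5,120+v/2.5)
def show(n,t,s,z):
    X,e=tri(('top',T(*t)),('side',S(*s))); print(n,X.round(4),e,'top@z',atz('top',T(*t),z).round(4),'side@z',atz('side',S(*s),z).round(4))
show('posttop',(142,143),(124,326),.19)
show('tip',(143,262),(252,324),.197)
show('grip1',(532,151),(228,80),.22); show('grip2',(594,172),(258,60),.22); show('gripc',(563,161.5),(243,70),.22)
show('han1',(487,257),(292,168),.118); show('han2',(558,267),(311,139),.118);show('hanc',(522.5,262),(301.5,154),.118)
for n,p in dict(bFL=(426,275),bFR=(606,300),bBR=(624,143),bBL=(446,119)).items(): print(n,atz('top',T(*p),.087).round(4))
for n,p in dict(weight=(358,212),lens=(362,284),bung=(357,96)).items(): print(n,atz('top',T(*p),.03).round(4))
for n,p in dict(a=(136,283),b=(221,278),c=(219,170)).items(): print('base',n,atz('top',T(*p),.014).round(4))
E
python3 m.py
```

```text
posttop [0.5705 0.2101 0.1819] [0.0002, 0.0002] top@z [0.5679 0.2081 0.19  ] side@z [0.5673 0.2171 0.19  ]
tip [0.448  0.201  0.1948] [0.0007, 0.0007] top@z [0.4469 0.2004 0.197 ] side@z [0.4482 0.2029 0.197 ]
grip1 [ 0.5534 -0.1719  0.2182] [0.0008, 0.0008] top@z [ 0.5521 -0.1716  0.22  ] side@z [ 0.5536 -0.1694  0.22  ]
grip2 [ 0.5308 -0.2306  0.2148] [0.0024, 0.0024] top@z [ 0.5318 -0.2294  0.22  ] side@z [ 0.5263 -0.2213  0.22  ]
gripc [ 0.5424 -0.2014  0.2161] [0.0006, 0.0006] top@z [ 0.5419 -0.2006  0.22  ] side@z [ 0.5402 -0.1949  0.22  ]
han1 [ 0.4697 -0.1402  0.1149] [0.001, 0.001] top@z [ 0.4681 -0.1399  0.118 ] side@z [ 0.47   -0.1364  0.118 ]
han2 [ 0.4587 -0.2145  0.1089] [0.0009, 0.0009] top@z [ 0.4581 -0.2128  0.118 ] side@z [ 0.4558 -0.2018  0.118 ]
hanc [ 0.4645 -0.1776  0.1103] [0.0001, 0.0001] top@z [ 0.4631 -0.1764  0.118 ] side@z [ 0.4628 -0.1674  0.118 ]
bFL [ 0.4537 -0.0784  0.087 ]
bFR [ 0.4283 -0.2684  0.087 ]
bBR [ 0.5999 -0.2922  0.087 ]
bBL [ 0.6265 -0.1002  0.087 ]
weight [ 0.535  -0.0041  0.03  ]
lens [ 0.4521 -0.0094  0.03  ]
bung [ 0.6724 -0.0016  0.03  ]
base a [0.4537 0.2511 0.014 ]
base b [0.4603 0.1529 0.014 ]
base c [0.5879 0.1591 0.014 ]
```

```bash
cat >> h.py <<'E'
from scipy.spatial.transform import Rotation as Ro
def Rt(s=None):
    s=s or robot.observe(); return Ro.from_euler('xyz',s['tool_rot']).as_matrix()
def need(P,yaw):
    "shift in current tool axes to P, and turn about tool x to bring tool y to yaw (mod pi)"
    s=robot.observe();R=Rt(s); d=R.T@(np.array(P)-s['tool_pos'])
    yt=R[:,1]; cur=np.arctan2(yt[1],yt[0]); dy=(yaw-cur+np.pi/2)%np.pi-np.pi/2
    print('t',round(s['time'],2),'pos',s['tool_pos'].round(4),'shift',d.round(4),'yaw y',round(cur,3),'xaxis',R[:,0].round(3),'turn x deg',round(-np.degrees(dy),1),'q6',s['qpos'][5].round(3),'F',s['contact_force'].round(1),'op',round(s['opening'],4))
E
python3 -c "
from h import *
need([.542,-.199,.30],-.337)"
```

```text
t 1.5 pos [ 0.2121 -0.4803  0.2267] shift [-0.0733 -0.124  -0.4154] yaw y -1.155 xaxis [-0. -0. -1.] turn x deg -46.9 q6 -0.146 F [-0.2 -0.9 -0.5] op 0.0917
```

{"name": "play_rows", "arguments": {
  "moves": [
    [[-0.04, 0, 0, 0, 1], [-0.035, -0.01, -0.03, 0, 1], [0, -0.014, -0.047, 0, 1], [0, -0.014, -0.047, 0, 1], [0, -0.014, -0.047, 0, 1], [0, -0.014, -0.047, 0, 1], [0, -0.014, -0.047, 0, 1], [0, -0.014, -0.047, 0, 1], [0, -0.014, -0.047, 0, 1], [0, -0.014, -0.047, 0, 1]]
  ]
}}

```text
time: 2.5
tool_pos: [0.5396, -0.203, 0.3056]
tool_rot: [2.078, 1.567, -0.66]
contact_force: [0.3, -0.8, 0.2]
opening: 0.0916
```

```bash
python3 -c "
from h import *
need([.542,-.199,.30],-.337)"
```

```text
t 2.5 pos [ 0.5396 -0.203   0.3056] shift [ 0.0056 -0.0027 -0.0038] yaw y -1.167 xaxis [ 0.003 -0.002 -1.   ] turn x deg -47.6 q6 0.675 F [ 0.3 -0.8  0.2] op 0.0916
```

{"name": "play_rows", "arguments": {
  "moves": [
    [[0, -0.003, -0.004, 0, 1], [0, 0, 0, -8, 1], [0, 0, 0, -8, 1], [0, 0, 0, -8, 1], [0, 0, 0, -8, 1], [0, 0, 0, -8, 1], [0, 0, 0, -7.5, 1], [0, 0, 0, 0, 1], [0, 0, 0, 0, 1], [0, 0, 0, 0, 1]]
  ]
}}

```text
time: 3.5
tool_pos: [0.5444, -0.1944, 0.3039]
tool_rot: [0.622, 1.57, -1.253]
contact_force: [-0.2, 1.2, -1.3]
opening: 0.0919
```

```bash
python3 -c "
from h import *
need([.542,-.199,.30],-.337)
c=robot.get_calibration('wrist');im=robot.read_camera('wrist');cv2.imwrite('pics/w1.png',im[:,:,::-1])
t=robot.read_camera('top');cv2.imwrite('pics/t2.png',cv2.resize(t[90:240,300:500,::-1],None,fx=3,fy=3))
import json;json.dump({k:np.array(v).tolist() for k,v in c.items() if k in('mtx','view')},open('w1.json','w'))
d=np.array([np.cos(-.337+np.pi/2),np.sin(-.337+np.pi/2),0])
for k in(-.034,0,.034):print(proj('wrist',np.array([.542,-.199,.231])+k*d,c))
print(robot.spot_in('wrist','aneroid_grip'))
"
```

```text
t 3.5 pos [ 0.5444 -0.1944  0.3039] shift [ 0.0039 -0.0009  0.0051] yaw y -0.304 xaxis [ 0.    -0.001 -1.   ] turn x deg 1.9 q6 -0.171 F [-0.2  1.2 -1.3] op 0.0919
[np.float64(316.91173526548323), np.float64(252.32400024936257)]
[np.float64(318.15726143838174), np.float64(213.81431768710166)]
[np.float64(319.5416184306609), np.float64(171.66750060604878)]
[{'point': [320.2, 191.7], 'score': 0.97}]
```

View pics/w1.png

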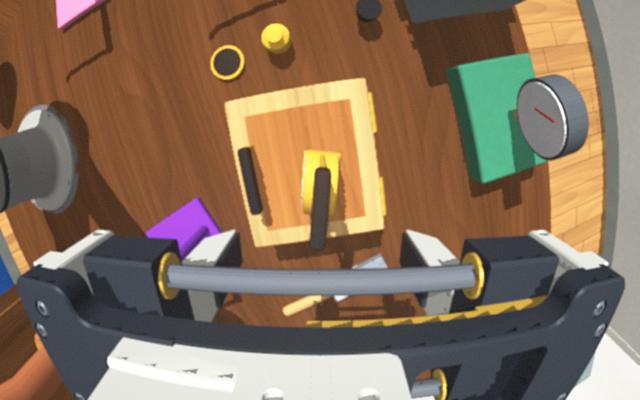

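View pics/t2.png

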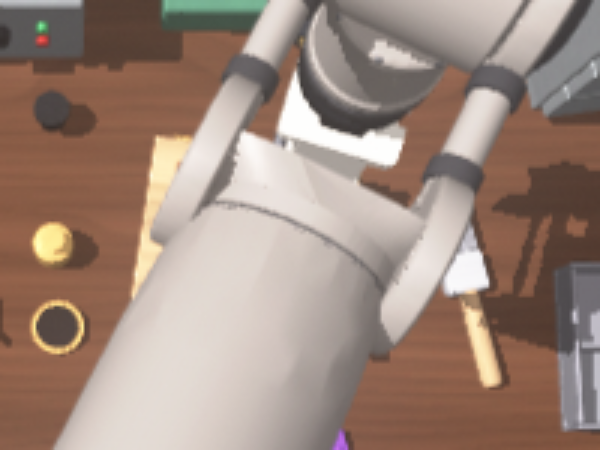

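The wrist view shows the grip bar running from (322,170) to (318,247), within about 2 px of the prediction. Moving down.

{"name": "play_rows", "arguments": {
  "moves": [
    [[0, -0.001, 0.005, 2, 1], [0.02, 0, 0, 0, 1], [0.02, 0, 0, 0, 1], [0.02, 0, 0, 0, 1], [0.02, 0, 0, 0, 1], [0.008, 0, 0, 0, 1], [0, 0, 0, 0, 1], [0, 0, 0, 0, 1], [0, 0, 0, 0, 1], [0, 0, 0, 0, 1]]
  ]
}}

```text
time: 4.65
tool_pos: [0.5428, -0.2019, 0.2167]
tool_rot: [1.266, 1.563, -0.659]
contact_force: [-0.4, -0.4, 0.0]
opening: 0.0918
```

```bash
python3 -c "
from h import *
need([.542,-.199,.214],-.337)
im=robot.read_camera('wrist');cv2.imwrite('pics/w2.png',im[:,:,::-1])
t=robot.read_camera('side');cv2.imwrite('pics/s2.png',cv2.resize(t[100:250,220:420,::-1],None,fx=3,fy=3))
"
```

```text
t 4.65 pos [ 0.5428 -0.2019  0.2167] shift [ 0.0027 -0.0018 -0.0024] yaw y -0.354 xaxis [ 0.006 -0.005 -1.   ] turn x deg -1.0 q6 -0.133 F [-0.4 -0.4  0. ] op 0.0918
```

View pics/w2.png

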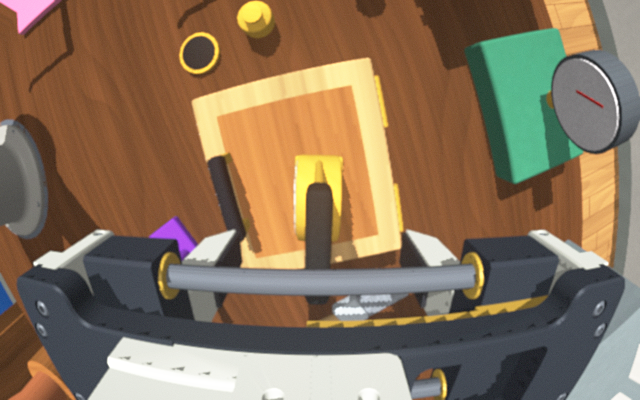

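View pics/s2.png

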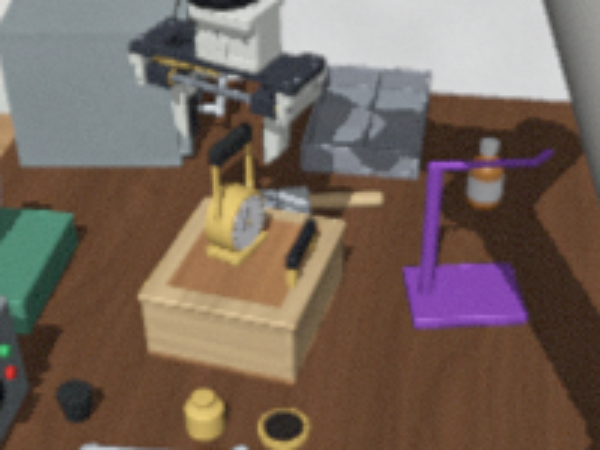

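The bar sits centred between the fingers: wrist column 318, and in the side crop the fingers are at (185,150) and (275,155) with the bar at (232,147). Closing now.

{"name": "play_rows", "arguments": {
  "moves": [
    [[0.003, -0.001, -0.002, 0, 1], [0, 0, 0, 0, -1], [0, 0, 0, 0, -1], [0, 0, 0, 0, -1], [0, 0, 0, 0, -1], [0, 0, 0, 0, -1], [0, 0, 0, 0, -1], [0, 0, 0, 0, -1], [0, 0, 0, 0, -1], [0, 0, 0, 0, -1]]
  ],
  "grip_force": 30
}}

```text
time: 5.75
tool_pos: [0.5427, -0.1994, 0.214]
tool_rot: [1.284, 1.562, -0.641]
contact_force: [-0.5, -0.2, 0.6]
opening: 0.0243
```

```bash
python3 -c "
from h import *
need([.542,-.199,.30],-.337)"
```

```text
t 5.75 pos [ 0.5427 -0.1994  0.214 ] shift [-0.086  -0.0001  0.0001] yaw y -0.354 xaxis [ 0.007 -0.005 -1.   ] turn x deg -1.0 q6 -0.13 F [-0.5 -0.2  0.6] op 0.0243
```

Not closed yet at 24 mm, so I'll keep closing.

{"name": "play_rows", "arguments": {
  "moves": [
    [[0, 0, 0, 0, -1], [0, 0, 0, 0, -1], [0, 0, 0, 0, -1], [0, 0, 0, 0, -1], [0, 0, 0, 0, -1], [-0.005, 0, 0, 0, -1], [-0.01, 0, 0, 0, -1], [-0.015, 0, 0, 0, -1], [-0.02, 0, 0, 0, -1], [-0.02, 0, 0, 0, -1]]
  ]
}}

```text
time: 6.75
tool_pos: [0.5404, -0.1981, 0.284]
tool_rot: [-0.64, 1.569, -2.565]
contact_force: [0.2, 0.0, -3.3]
opening: 0.014
```

```bash
python3 -c "
from h import *
need([.40,.195,.29],.055)
t=robot.read_camera('side');cv2.imwrite('pics/s3.png',cv2.resize(t[100:250,220:420,::-1],None,fx=3,fy=3))
"
```

```text
t 6.75 pos [ 0.5404 -0.1981  0.284 ] shift [-0.0062 -0.2679 -0.3201] yaw y -0.354 xaxis [-0.001 -0.001 -1.   ] turn x deg -23.4 q6 -0.13 F [ 0.2  0.  -3.3] op 0.014
```

View pics/s3.png

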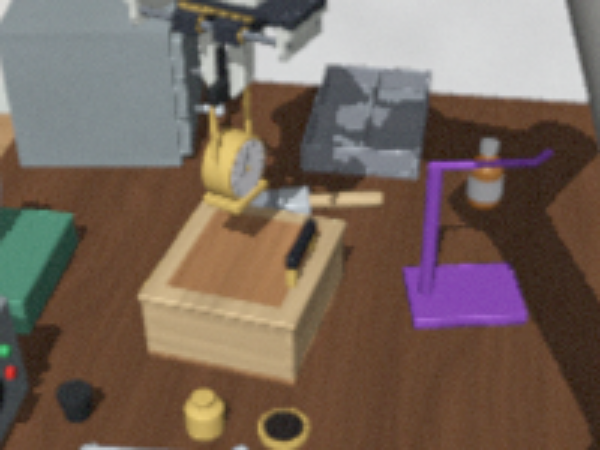

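{"name": "play_rows", "arguments": {
  "moves": [
    [[-0.004, -0.007, -0.008, 0, -1], [-0.003, -0.014, -0.016, 0, -1], [0, -0.02, -0.024, 0, -1], [0, -0.025, -0.03, 0, -1], [0, -0.025, -0.03, 0, -1], [0, -0.025, -0.03, 0, -1], [0, -0.025, -0.03, 0, -1], [0, -0.025, -0.03, 0, -1], [0, -0.025, -0.03, 0, -1], [0, -0.02, -0.024, 0, -1]]
  ]
}}

```text
time: 7.8
tool_pos: [0.421, 0.1235, 0.2896]
tool_rot: [-0.757, 1.568, -2.688]
contact_force: [0.2, 0.8, -1.7]
opening: 0.0137
```

```bash
python3 -c "
from h import *
need([.40,.20,.29],.055)"
```

```text
t 7.8 pos [0.421  0.1235 0.2896] shift [-0.0004 -0.0466 -0.0642] yaw y -0.36 xaxis [-0.002 -0.001 -1.   ] turn x deg -23.8 q6 0.471 F [ 0.2  0.8 -1.7] op 0.0137
```

{"name": "play_rows", "arguments": {
  "moves": [
    [[0, -0.02, -0.027, 0, -1], [0, -0.015, -0.022, 0, -1], [0, -0.01, -0.013, 0, -1], [0, 0, 0, -6, -1], [0, 0, 0, -6, -1], [0, 0, 0, -6, -1], [0, 0, 0, -6, -1], [0, 0, 0, 0, -1], [0, 0, 0, 0, -1], [0, 0, 0, 0, -1]]
  ]
}}

```text
time: 8.8
tool_pos: [0.3867, 0.2068, 0.2854]
tool_rot: [-1.595, 1.558, -3.085]
contact_force: [-0.0, 0.4, -2.0]
opening: 0.0136
```

```bash
python3 -c "
from h import *
need([.40,.20,.22],.055)
for n in('wrist','top','side'):
  t=robot.read_camera(n);cv2.imwrite(f'pics/{n}4.png',t[:,:,::-1])
"
```

```text
t 8.8 pos [0.3867 0.2068 0.2854] shift [0.0653 0.0136 0.0079] yaw y 0.081 xaxis [-0.013 -0.001 -1.   ] turn x deg 1.5 q6 0.232 F [-0.   0.4 -2. ] op 0.0136
```

View pics/wrist4.png

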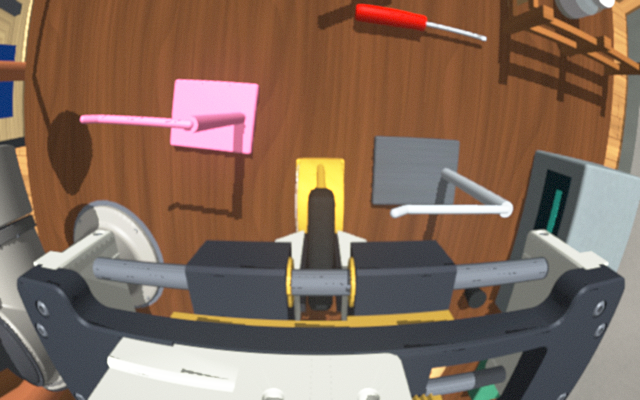

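View pics/side4.png

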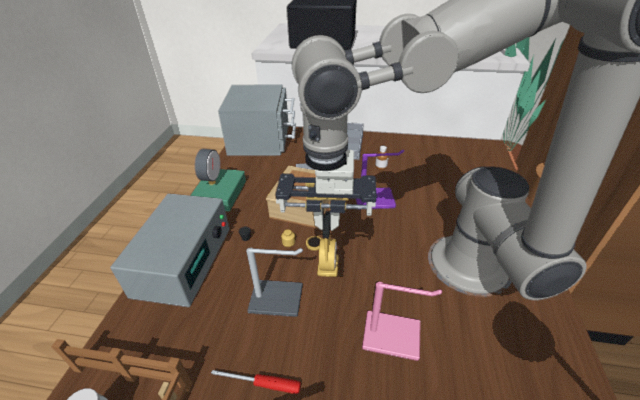

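```bash
python3 -c "
from h import *
c=robot.get_calibration('wrist')
print(atz('wrist',(506,209),.19,c),atz('wrist',(395,212),.20,c), atz('wrist',(415,210),.19,c))
print(proj('wrist',[.568,.2085,.19],c),proj('wrist',[.448,.2015,.201],c))
print(tri(('wrist',(506,209),c),('side',(249.6,250.4)),('top',(234.6,145))))
"
```

```text
[0.56860507 0.21204748 0.19      ] [0.45046743 0.20374632 0.2       ] [0.47143876 0.20384313 0.19      ]
[np.float64(504.7079433730279), np.float64(212.3833517525199)] [np.float64(392.06048824268373), np.float64(214.66922599375826)]
(array([0.57087262, 0.21042938, 0.1835716 ]), [0.002, 0.001, 0.0012])
```

The wrist view puts the hook post at (506,209) and its tip at (395,212), which agrees with the triangulation to about 3 mm. Lowering to threading height.

{"name": "play_rows", "arguments": {
  "moves": [
    [[0.008, 0, 0, 1, -1], [0.015, 0, 0, 0, -1], [0.015, 0, 0, 0, -1], [0.015, 0, 0, 0, -1], [0.01, 0, 0, 0, -1], [0.002, 0, 0, 0, -1], [0, 0, 0, 0, -1], [0, 0, 0, 0, -1], [0, 0, 0, 0, -1], [0, 0, 0, 0, -1]]
  ]
}}

```text
time: 9.95
tool_pos: [0.3872, 0.2067, 0.2176]
tool_rot: [-1.645, 1.561, 3.123]
contact_force: [-0.5, -0.1, -2.2]
opening: 0.014
```

```bash
python3 -c "
from h import *
need([.50,.207,.22],.06)
for n in('wrist','side'):
  t=robot.read_camera(n);cv2.imwrite(f'pics/{n}5.png',t[:,:,::-1] if n=='wrist' else cv2.resize(t[170:330,200:400,::-1],None,fx=3.5,fy=3.5))
"
```

```text
t 9.95 pos [0.3872 0.2067 0.2176] shift [-0.0036  0.1127  0.0058] yaw y 0.055 xaxis [-0.01  0.   -1.  ] turn x deg -0.3 q6 0.257 F [-0.5 -0.1 -2.2] op 0.014
```

View pics/wrist5.png

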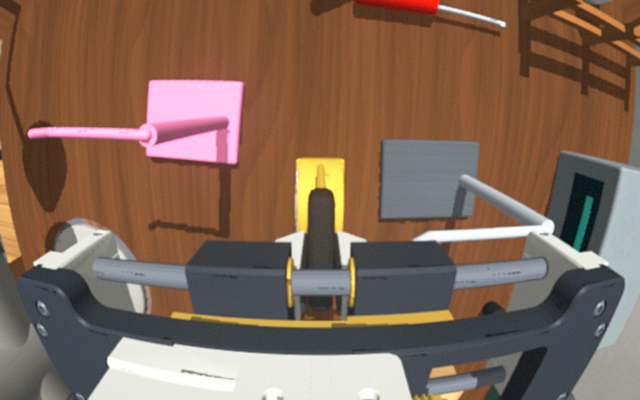

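View pics/side5.png

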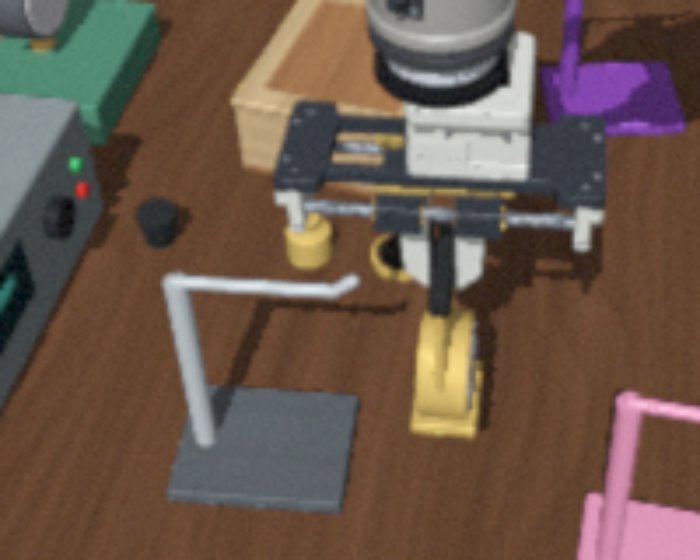

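{"name": "play_rows", "arguments": {
  "moves": [
    [[-0.003, 0.008, 0.002, 0, -1], [0, 0.014, 0.002, 0, -1], [0, 0.014, 0.001, 0, -1], [0, 0.014, 0, 0, -1], [0, 0.014, 0, 0, -1], [0, 0.014, 0, 0, -1], [0, 0.014, 0, 0, -1], [0, 0.014, 0, 0, -1], [0, 0.007, 0, 0, -1], [0, 0, 0, 0, -1]]
  ]
}}

```text
time: 11.05
tool_pos: [0.5146, 0.2059, 0.2195]
tool_rot: [-1.723, 1.566, 3.042]
contact_force: [-0.6, 1.0, -2.4]
opening: 0.014
```

```bash
python3 -c "
from h import *
need([.502,.207,.195],.06)
for n in('wrist','side'):
  t=robot.read_camera(n);cv2.imwrite(f'pics/{n}6.png',t[:,:,::-1] if n=='wrist' else cv2.resize(t[170:330,200:400,::-1],None,fx=3.5,fy=3.5))
"
```

```text
t 11.05 pos [0.5146 0.2059 0.2195] shift [ 0.0246 -0.0124 -0.0018] yaw y 0.053 xaxis [-0.005  0.    -1.   ] turn x deg -0.4 q6 0.188 F [-0.6  1.  -2.4] op 0.014
```

View pics/wrist6.png

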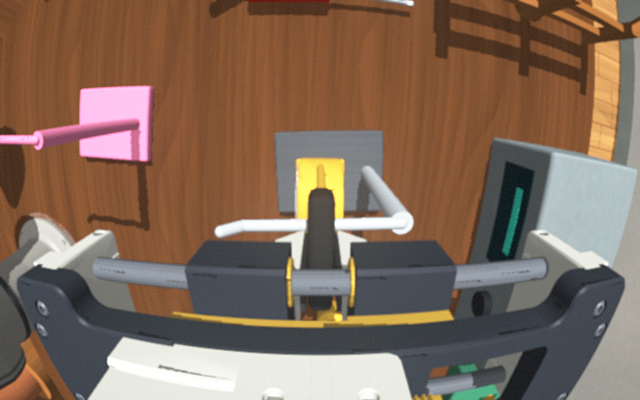

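View pics/side6.png

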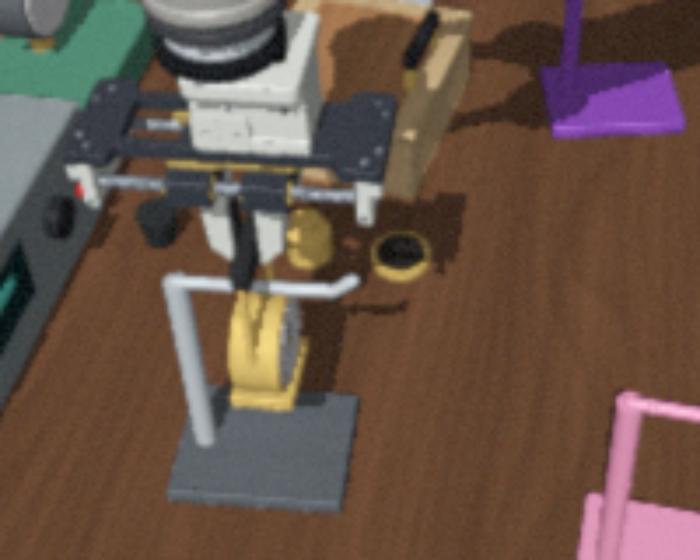

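The rod now passes through the opening. Shifting 11 mm back along the bar and lowering.

{"name": "play_rows", "arguments": {
  "moves": [
    [[0, -0.006, 0, 0, -1], [0, -0.005, 0, 0, -1], [0.005, 0, 0, 0, -1], [0.005, 0, 0, 0, -1], [0.004, 0, 0, 0, -1], [0.003, 0, 0, 0, -1], [0.003, 0, 0, 0, -1], [0.001, 0, 0, 0, -1], [0, 0, 0, 0, -1], [0, 0, 0, 0, -1]]
  ]
}}

```text
time: 12.15
tool_pos: [0.4992, 0.2056, 0.197]
tool_rot: [-1.672, 1.564, 3.094]
contact_force: [-0.0, 0.3, -2.5]
opening: 0.0141
```

```bash
python3 -c "
from h import *
need([.502,.207,.195],.06)
"
```

```text
t 12.15 pos [0.4992 0.2056 0.197 ] shift [ 0.002   0.0029 -0.0013] yaw y 0.054 xaxis [-0.007  0.    -1.   ] turn x deg -0.3 q6 0.193 F [-0.   0.3 -2.5] op 0.0141
```

{"name": "play_rows", "arguments": {
  "moves": [
    [[0.002, 0, 0, 0, -1], [0.002, 0, 0, 0, -1], [0, 0, 0, 0, -1], [0, 0, 0, 0, -1], [0, 0, 0, 0, -1], [0, 0, 0, 0, -1], [0, 0, 0, 0, -1], [0, 0, 0, 0, -1], [0, 0, 0, 0, -1], [0, 0, 0, 0, -1]]
  ]
}}

```text
time: 13.15
tool_pos: [0.4998, 0.2057, 0.1949]
tool_rot: [-1.877, 1.567, 2.89]
contact_force: [-1.5, 0.2, -1.1]
opening: 0.0139
```

```bash
python3 -c "
from h import *
need([.502,.207,.195],.06)
t=robot.read_camera('side');cv2.imwrite(f'pics/s7.png',cv2.resize(t[220:320,220:330,::-1],None,fx=6,fy=6))
"
```

```text
t 13.15 pos [0.4998 0.2057 0.1949] shift [-0.0001  0.0023 -0.0012] yaw y 0.054 xaxis [-0.004  0.001 -1.   ] turn x deg -0.3 q6 0.193 F [-1.5  0.2 -1.1] op 0.0139
```

View pics/s7.png

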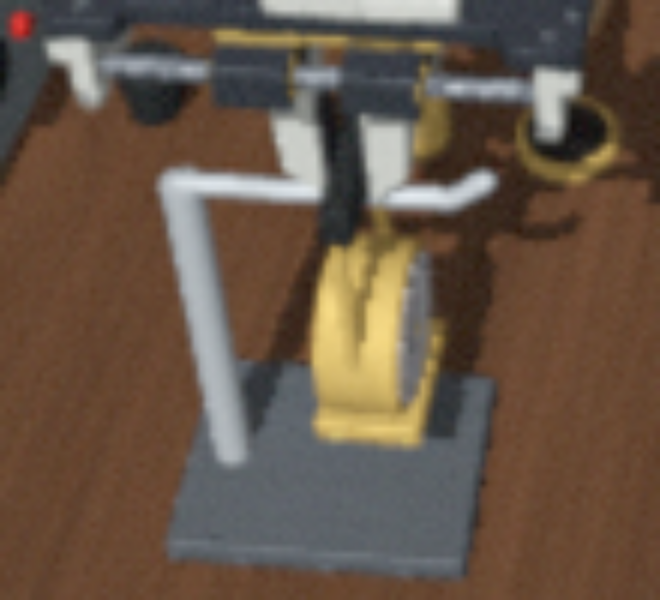

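Contact is showing in the wrist force (−2.5 N to −1.1 N). Lowering a touch more, then releasing.

{"name": "play_rows", "arguments": {
  "moves": [
    [[0.002, 0, 0, 0, -1], [0.001, 0, 0, 0, -1], [0, 0, 0, 0, -1], [0, 0, 0, 0, -1], [0, 0, 0, 0, -0.6], [0, 0, 0, 0, -0.5], [0, 0, 0, 0, -0.4], [0, 0, 0, 0, -0.3], [0, 0, 0, 0, -0.3], [0, 0, 0, 0, -0.3]]
  ]
}}

```text
time: 14.2
tool_pos: [0.5006, 0.2059, 0.195]
tool_rot: [2.916, 1.569, 1.4]
contact_force: [-0.6, 0.6, -0.1]
opening: 0.0318
```

```bash
python3 -c "
from h import *
need([.502,.207,.195],.06)
t=robot.read_camera('side');cv2.imwrite(f'pics/s8.png',cv2.resize(t[220:320,220:330,::-1],None,fx=6,fy=6))
"
```

```text
t 14.2 pos [0.5006 0.2059 0.195 ] shift [-0.      0.0014 -0.001 ] yaw y 0.054 xaxis [ 0.     0.002 -1.   ] turn x deg -0.3 q6 0.193 F [-0.6  0.6 -0.1] op 0.0318
```

View pics/s8.png

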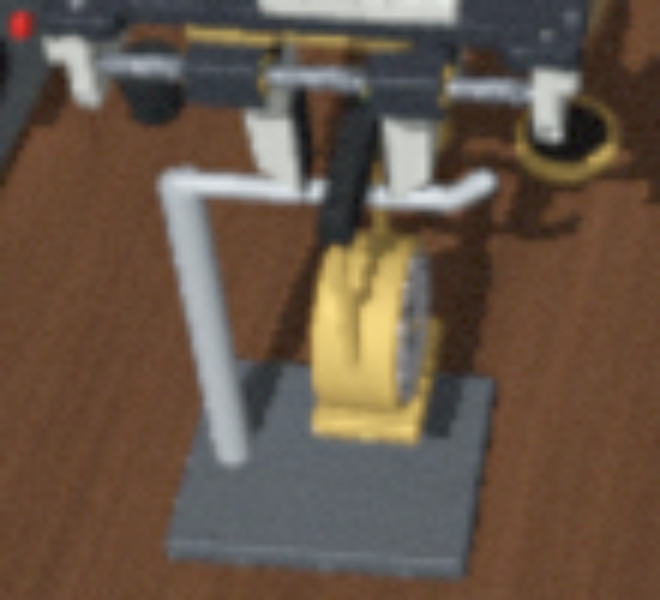

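Released and hanging. Holding for a moment, then rising straight up.

{"name": "play_rows", "arguments": {
  "moves": [
    [[0, 0, 0, 0, -0.2], [0, 0, 0, 0, -0.2], [-0.005, 0, 0, 0, -0.2], [-0.01, 0, 0, 0, -0.2], [-0.015, 0, 0, 0, -0.2], [-0.02, 0, 0, 0, -0.2], [-0.02, 0, 0, 0, -0.2], [-0.02, 0, 0, 0, -0.2], [0, 0, 0, 0, 0], [0, 0, 0, 0, 1]]
  ]
}}

```text
time: 15.25
tool_pos: [0.5007, 0.2058, 0.2928]
tool_rot: [2.179, 1.567, 0.663]
contact_force: [-0.5, 0.6, -0.0]
opening: 0.0484
```

```bash
python3 -c "
from h import *
need([.464,-.175,.285],-.134)
t=robot.read_camera('side');cv2.imwrite(f'pics/s9.png',cv2.resize(t[200:320,220:330,::-1],None,fx=5,fy=5))
t=robot.read_camera('wrist');cv2.imwrite(f'pics/w9.png',t[:,:,::-1])
"
```

```text
t 15.25 pos [0.5007 0.2058 0.2928] shift [ 0.0067 -0.0574  0.3782] yaw y 0.054 xaxis [ 0.003  0.003 -1.   ] turn x deg 10.8 q6 0.193 F [-0.5  0.6 -0. ] op 0.0484
```

View pics/s9.png

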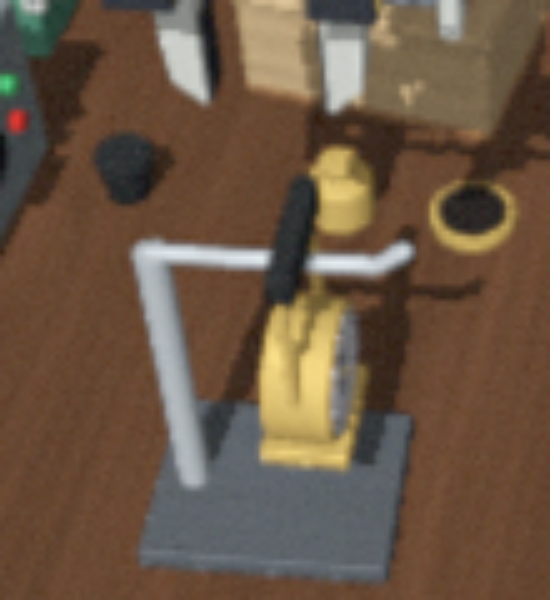

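View pics/w9.png

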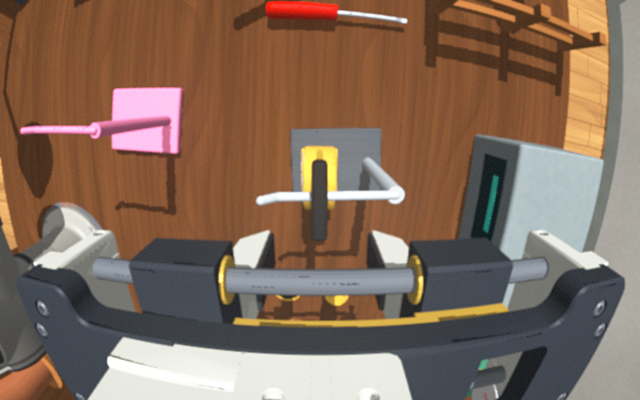

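The aneroid hangs across the bar, upright. Moving on to the lid handle.

{"name": "play_rows", "arguments": {
  "moves": [
    [[0, -0.006, 0.035, 0, 1], [0, -0.006, 0.042, 0, 1], [0, -0.006, 0.042, 0, 1], [0, -0.006, 0.042, 0, 1], [0, -0.006, 0.042, 0, 1], [0, -0.006, 0.042, 0, 1], [0, -0.006, 0.042, 0, 1], [0, -0.006, 0.04, 0, 1], [0, -0.006, 0.035, 0, 1], [0, -0.003, 0.015, 0, 1]]
  ]
}}

```text
time: 16.35
tool_pos: [0.4591, -0.1847, 0.2801]
tool_rot: [-2.05, 1.554, 2.724]
contact_force: [0.3, 0.4, -1.0]
opening: 0.092
```

```bash
python3 -c "
from h import *
need([.464,-.175,.20],-.134)
"
```

```text
t 16.35 pos [ 0.4591 -0.1847  0.2801] shift [ 0.0801  0.0067 -0.0088] yaw y 0.061 xaxis [-0.015  0.007 -1.   ] turn x deg 11.2 q6 -0.597 F [ 0.3  0.4 -1. ] op 0.092
```

{"name": "play_rows", "arguments": {
  "moves": [
    [[0, 0.005, -0.009, 0, 1], [0, 0, 0, 6, 1], [0.02, 0, 0, 5, 1], [0.03, 0, 0, 0, 1], [0.03, 0, 0, 0, 1], [0.01, 0, 0, 0, 1], [0, 0, 0, 0, 1], [0, 0, 0, 0, 1], [0, 0, 0, 0, 1], [0, 0, 0, 0, 1]]
  ]
}}

```text
time: 17.35
tool_pos: [0.4624, -0.1707, 0.1856]
tool_rot: [-1.958, 1.55, 2.614]
contact_force: [-0.2, 0.2, -0.1]
opening: 0.0919
```

```bash
python3 -c "
from h import *
need([.464,-.175,.103],-.134)
c=robot.get_calibration('wrist');im=robot.read_camera('wrist');cv2.imwrite('pics/w10.png',im[:,:,::-1])
d=np.array([np.sin(.134),np.cos(.134),0])
for k in(-.04,0,.04):print(proj('wrist',np.array([.464,-.175,.127])+k*d,c))
t=robot.read_camera('side');cv2.imwrite(f'pics/s10.png',cv2.resize(t[100:320,220:440,::-1],None,fx=2.7,fy=2.7))
"
```

```text
t 17.35 pos [ 0.4624 -0.1707  0.1856] shift [0.0825 0.0038 0.0047] yaw y -0.141 xaxis [-0.018  0.011 -1.   ] turn x deg -0.4 q6 -0.369 F [-0.2  0.2 -0.1] op 0.0919
[np.float64(323.8989843386609), np.float64(266.416188071728)]
[np.float64(323.75036224445125), np.float64(219.24100874735635)]
[np.float64(323.5244349338929), np.float64(166.33480518595456)]
```

View pics/w10.png

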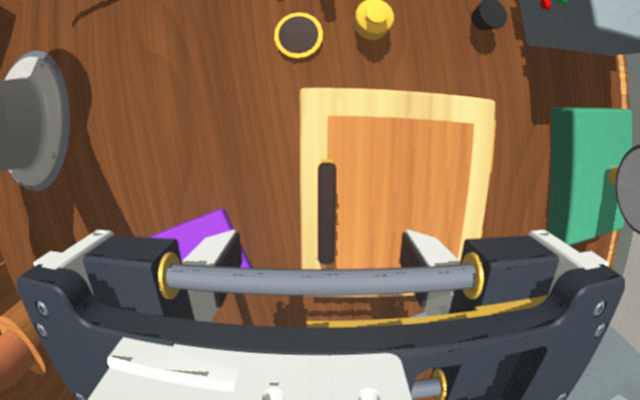

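View pics/s10.png

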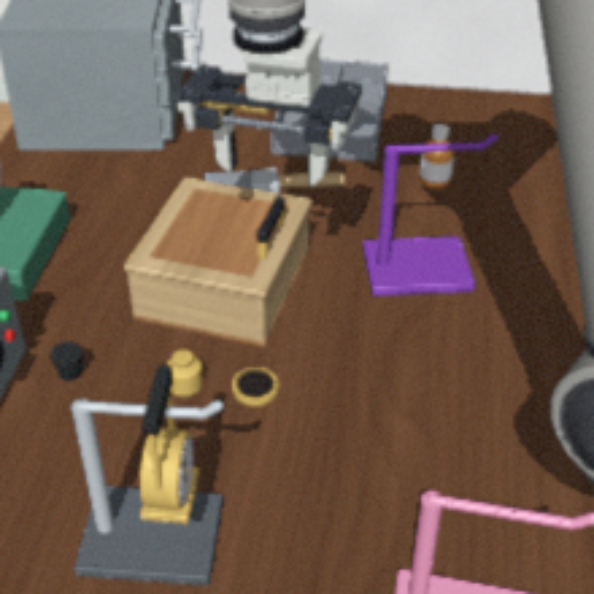

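The handle shows at wrist column 327, rows 162–263, about 2 mm further out than I predicted. I'll correct for that while moving down.

{"name": "play_rows", "arguments": {
  "moves": [
    [[0.015, 0.005, 0.004, 0, 1], [0.02, 0, 0, 0, 1], [0.02, 0, 0, 0, 1], [0.015, 0, 0, 0, 1], [0.008, 0, 0, 0, 1], [0, 0, 0, 0, 1], [0, 0, 0, 0, 0], [0, 0, 0, 0, 0], [0, 0, 0, 0, 0], [0, 0, 0, 0, -0.3]]
  ]
}}

```text
time: 18.45
tool_pos: [0.4694, -0.1775, 0.1112]
tool_rot: [-1.984, 1.563, 2.586]
contact_force: [0.9, -0.4, 1.2]
opening: 0.0645
```

```bash
python3 -c "
from h import *
need([.466,-.174,.106],-.134)
c=robot.get_calibration('wrist');im=robot.read_camera('wrist');cv2.imwrite('pics/w11.png',im[:,:,::-1])
"
```

```text
t 18.45 pos [ 0.4694 -0.1775  0.1112] shift [ 0.0052 -0.0038 -0.003 ] yaw y -0.142 xaxis [-0.006  0.004 -1.   ] turn x deg -0.4 q6 -0.373 F [ 0.9 -0.4  1.2] op 0.0645
```

View pics/w11.png

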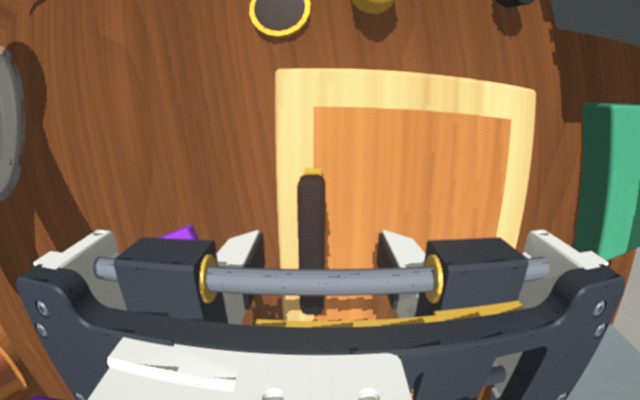

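{"name": "play_rows", "arguments": {
  "moves": [
    [[0.005, -0.004, -0.003, 0, -0.3], [0, 0, 0, 0, -1], [0, 0, 0, 0, -1], [0, 0, 0, 0, -1], [0, 0, 0, 0, -1], [0, 0, 0, 0, -1], [0, 0, 0, 0, -1], [0, 0, 0, 0, -1], [0, 0, 0, 0, -1], [0, 0, 0, 0, -1]]
  ],
  "grip_force": 45
}}

```text
time: 19.5
tool_pos: [0.465, -0.1735, 0.106]
tool_rot: [-1.963, 1.562, 2.607]
contact_force: [-1.5, 0.4, 0.2]
opening: 0.0134
```

```bash
python3 -c "
from h import *
need([.466,-.174,.106],-.134)
"
```

```text
t 19.5 pos [ 0.465  -0.1735  0.106 ] shift [0.     0.0011 0.0004] yaw y -0.142 xaxis [-0.007  0.004 -1.   ] turn x deg -0.5 q6 -0.37 F [-1.5  0.4  0.2] op 0.0134
```

Holding the handle with 13.4 mm opening. Pulling gently along the arc.

{"name": "play_rows", "arguments": {
  "moves": [
    [[-0.002, 0, 0, 0, -1], [-0.003, 0.001, 0, 0, -1], [-0.003, 0.001, 0, 0, -1], [-0.003, 0.001, 0, 0, -1], [-0.003, 0.001, 0, 0, -1], [-0.003, 0.001, 0, 0, -1], [0, 0, 0, 0, -1], [0, 0, 0, 0, -1], [0, 0, 0, 0, -1], [0, 0, 0, 0, -1]]
  ]
}}

```text
time: 20.5
tool_pos: [0.4678, -0.1738, 0.1155]
tool_rot: [-1.864, 1.551, 2.706]
contact_force: [2.5, -1.3, -9.6]
opening: 0.014
```

```bash
python3 -c "
from h import *
need([.472,-.175,.127],-.134)
"
```

```text
t 20.5 pos [ 0.4678 -0.1738  0.1155] shift [-0.0116  0.0041  0.0005] yaw y -0.142 xaxis [-0.018  0.009 -1.   ] turn x deg -0.4 q6 -0.366 F [ 2.5 -1.3 -9.6] op 0.014
```

{"name": "play_rows", "arguments": {
  "moves": [
    [[-0.003, 0.001, 0, 0, -1], [-0.003, 0.001, 0, 0, -1], [-0.003, 0.001, 0, 0, -1], [-0.002, 0.001, 0, 0, -1], [-0.001, 0, 0, 0, -1], [0, 0, 0, 0, -1], [0, 0, 0, 0, -1], [0, 0, 0, 0, -1], [0, 0, 0, 0, -1], [0, 0, 0, 0, -1]]
  ]
}}

```text
time: 21.5
tool_pos: [0.4723, -0.1745, 0.1274]
tool_rot: [-1.872, 1.55, 2.698]
contact_force: [4.4, -2.8, -11.0]
opening: 0.0139
```

```bash
python3 -c "
from h import *
need([.472,-.175,.127],-.134)
t=robot.read_camera('side');cv2.imwrite(f'pics/s12.png',cv2.resize(t[140:320,220:380,::-1],None,fx=3.3,fy=3.3))
"
```

```text
t 21.5 pos [ 0.4723 -0.1745  0.1274] shift [ 0.0004 -0.0002  0.0005] yaw y -0.142 xaxis [-0.019  0.009 -1.   ] turn x deg -0.4 q6 -0.363 F [  4.4  -2.8 -11. ] op 0.0139
```

View pics/s12.png

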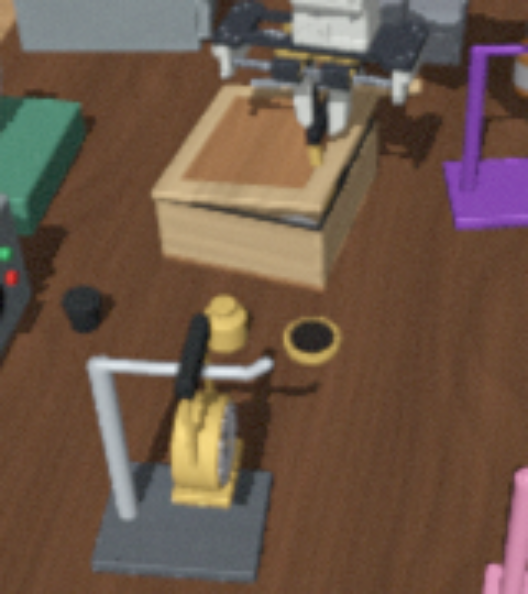

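Run:
```python
from h import *
# hinge pose
yaw=-.134; ex=np.array([np.cos(yaw),np.sin(yaw),0]); ey=np.array([-np.sin(yaw),np.cos(yaw),0])
hc=np.array([.4655,-.1745,0])
def pt(x,y,z,th): # hinge frame coords at closed
    H=hc+.150*ex+np.array([0,0,.075])
    return H+ex*(x*np.cos(th)+z*np.sin(th))+ey*y+np.array([0,0,1])*(-x*np.sin(th)+z*np.cos(th))
for th in (0,.06,.1,.145):
    print(th,'FLtop',np.round(proj('side',pt(-.173,.095,.012,th)),1),'FLbot',np.round(proj('side',pt(-.173,.095,0,th)),1),'handle+end',np.round(proj('side',pt(-.15,.04,.043,th)),1))
a=cv2.imread('pics/side0.png');t=robot.read_camera('side')[:,:,::-1]; cv2.imwrite('pics/side13.png',t)
c=np.hstack([cv2.resize(i[150:240,262:342],None,fx=5,fy=5,interpolation=cv2.INTER_CUBIC) for i in(a,t)])
cv2.imwrite('pics/cmp.png',c)
```

```text
0 FLtop [318.4 207.2] FLbot [318.5 210.1] handle+end [316.4 187.5]
0.06 FLtop [318.1 204.5] FLbot [318.3 207.6] handle+end [315.5 185.1]
0.1 FLtop [317.7 202.8] FLbot [318.1 205.8] handle+end [314.8 183.5]
0.145 FLtop [317.2 200.8] FLbot [317.8 203.8] handle+end [313.9 181.7]
```

View pics/cmp.png

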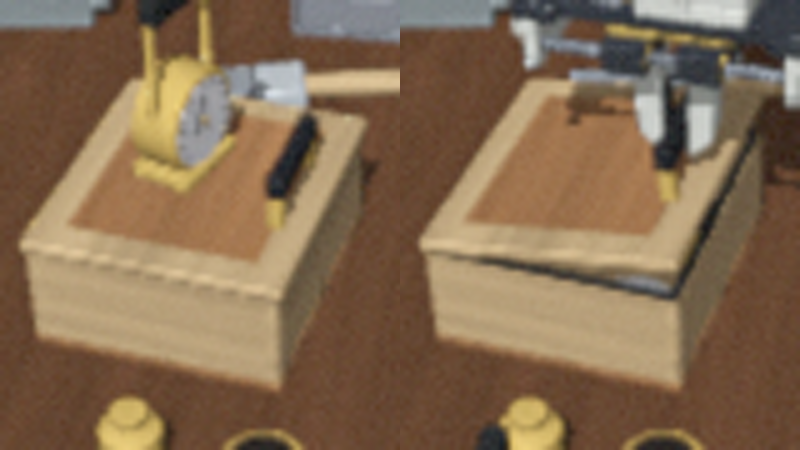

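Run:
```python
import cv2,numpy as np
a=cv2.imread('pics/side0.png');t=cv2.imread('pics/side13.png')
c=np.hstack([cv2.resize(i[180:225,295:335],None,fx=10,fy=10,interpolation=cv2.INTER_LINEAR) for i in(a,t)])
for k in range(0,450,50): cv2.line(c,(0,k),(800,k),(255,255,0),1)
cv2.imwrite('pics/cmp2.png',c)
from h import *
robot.read_camera('top'); im=robot.read_camera('top');cv2.imwrite('pics/t13.png',cv2.resize(im[120:220,320:440,::-1],None,fx=5,fy=5))
s=robot.observe();print(s['time'],s['tool_pos'],s['contact_force'],s['torque'],s['qvel'].round(3))
```

```text
21.7 [ 0.47231058 -0.17450441  0.12748144] [  4.1253129   -2.86692961 -12.41528262] [-0.26531516  0.20339254 -0.0412737 ] [-0.    -0.    -0.001 -0.     0.002 -0.001]
```

View pics/cmp2.png

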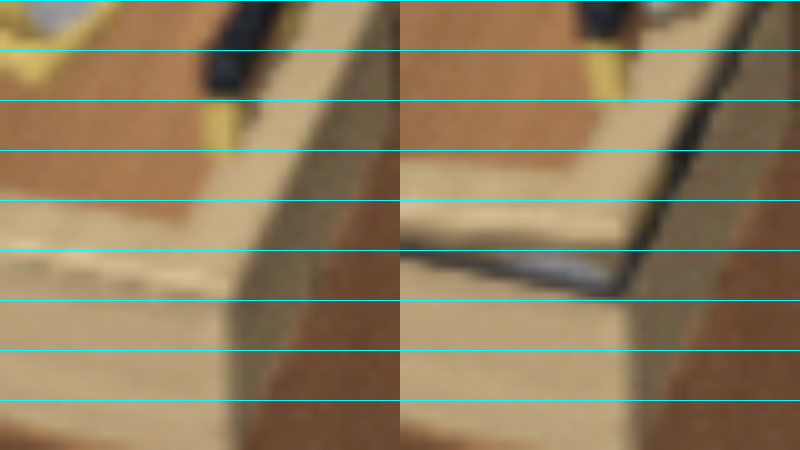

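The lid's front corner has risen about 5.5 px in the side view (crop row 293 to 238), which is roughly 0.125–0.14 rad. The 21.4 mm handle rise gives 0.143 rad. I'll raise it 1 mm to sit nearer mid-band, settle, and check again.

{"name": "play_rows", "arguments": {
  "moves": [
    [[-0.001, 0.0005, 0, 0, -1], [0, 0, 0, 0, -1], [0, 0, 0, 0, -1], [0, 0, 0, 0, -1], [0, 0, 0, 0, -1], [0, 0, 0, 0, -1], [0, 0, 0, 0, -1], [0, 0, 0, 0, -1], [0, 0, 0, 0, -1], [0, 0, 0, 0, -1]]
  ]
}}

```text
time: 22.7
tool_pos: [0.4728, -0.1746, 0.1288]
tool_rot: [-1.874, 1.55, 2.697]
contact_force: [4.0, -2.2, -10.9]
opening: 0.0146
```

Run:
```python
from h import *
def st():
    s=robot.observe();print(round(s['time'],2),s['tool_pos'].round(4),s['contact_force'].round(1),s['torque'].round(2),round(s['opening'],4))
st()
for i in range(6): t=robot.read_camera('side')[:,:,::-1]
st()
cv2.imwrite('pics/side14.png',t)
b=cv2.imread('pics/side13.png')
cv2.imwrite('pics/cmp3.png',np.hstack([cv2.resize(i[150:320,230:340],None,fx=3.5,fy=3.5,interpolation=cv2.INTER_CUBIC) for i in(b,t)]))
```

```text
22.7 [ 0.4728 -0.1746  0.1288] [  4.   -2.2 -10.9] [-0.32  0.17 -0.07] 0.0146
23.0 [ 0.4728 -0.1746  0.1288] [ 3.3 -1.9 -9.7] [-0.29  0.14 -0.03] 0.0144
```

View pics/cmp3.png

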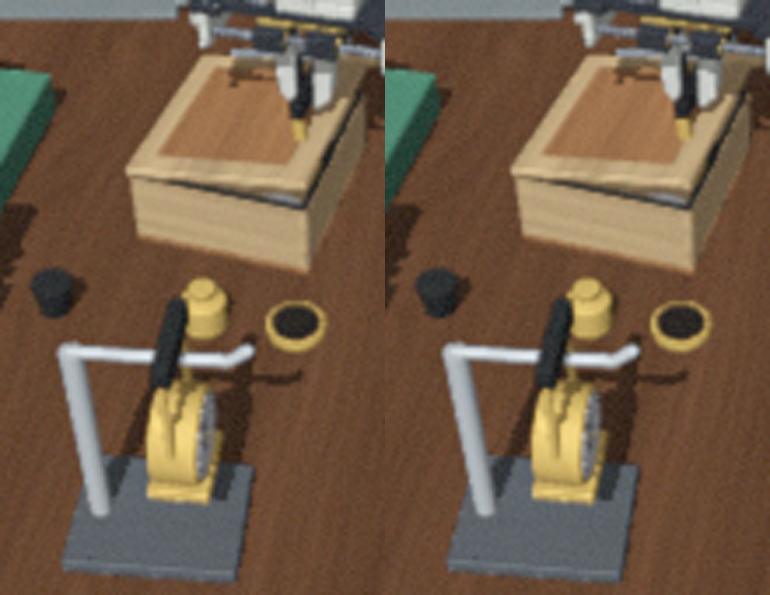

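Lid, gripper and aneroid are all steady, and the bystanders haven't moved. Handing in.

```bash
python3 -c "
from cell import robot
print(robot.hand_in()); s=robot.observe(); print(s['time'],s['tool_pos'],s['opening'])"
```

```text
the job is handed in; nothing more can be done
None
the job is handed in; nothing more can be done
```

I hung the aneroid by its grip on the grey steel hook and let go of it. Then I broke the lid free in small steps by its handle and handed in at about 23 s, still holding it slightly open. No verdict was reported.

**Aneroid:** in the last side picture it hangs upright and at rest across the bar. I released it within about 5 mm of the seat by my estimate.

**Lid:** the handle rise of about 22.8 mm gives roughly 0.15 rad. The side picture taken 1 mm lower read about 0.125–0.14 rad, so the two differ slightly, but both are inside 0.095–0.21. The gripper pose did not change over the last 0.3 s, with the opening at 14 mm, about the handle's thickness.

**Disagreement:** the wrist still read about 10–11 N downward, where I expected only the lid's weight of 2–3 N. I think this is strain from holding the tilted handle in a gripper that stays vertical, but I did not confirm it.

**Bystanders:** the bung, lens and weight looked unmoved in the pictures. I did not check the screwdriver and brush at the end, though the arm went nowhere near the bench by them.

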